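# Put away the mixed goods on the packing bench

### The job

Stand the loose bottle in the cardboard shipping box with the bottle that is already packed there, and after that stand the wood block in the gap that is left in the box so that the bottles cannot shift about. Also stand the loose jar in the free half of the tray that holds a jar, and the loose carton in the free half of the tray that holds a carton (at any point of the job). Everything ends upright on the floor of its box or tray; do not knock over the packed bottle, and leave the tape roll and the hand scanner alone.

Things in the scene. Friction and masses are not known exactly. Their poses are not given: they have to be found in the camera images.
- bottle: Loose white lotion bottle standing on the bench, about 0.11 to 0.22 kg. Body white, 50 mm diameter up to 75 mm, shoulder tapering to a grey cylindrical cap 32 mm in diameter from 88 mm to the top at 120 mm. Origin: centre of the underside, z up along the bottle.
- jar: Loose squat jar standing on the bench, about 0.1 to 0.2 kg: white, 52 mm diameter, with a metal lid 54 mm in diameter from 44 mm to the top at 62 mm. Origin: centre of the underside, z up.
- carton: Loose small pale paper-board carton standing on the bench, 40 mm (its x) by 60 mm (its y) by 75 mm tall, rigid, 0.07 to 0.14 kg. Origin: centre of the underside, z up.
- wood_block: Loose plain wooden packing block standing on end, 50 mm (its x) by 44 mm (its y) by 100 mm tall, 0.08 to 0.15 kg. Origin: centre of the underside, z up.
- shipping_box: Open brown cardboard shipping box, fixed to the bench: outside 70 mm (its x) by 180 mm (its y) by 60 mm tall, walls and floor 5 mm thick, so 60 by 170 mm inside. Origin: centre of the underside, z up. The packed bottle stands at its -y end; the rest of it is empty and holds one more bottle and the wood block in a row along y, with 26 mm to spare in all.
- packed_bottle: Bottle that already stands, loose, in the shipping box near its -y end (same shape as the loose one). Body white, 50 mm diameter up to 75 mm, shoulder tapering to a grey cylindrical cap 32 mm in diameter from 88 mm to the top at 120 mm. Origin: centre of the underside, z up along the bottle.
- jar_tray: Low open bare-metal tray, fixed to the bench: outside 90 mm (its x) by 180 mm (its y), 18 mm tall, walls and floor 4 mm thick. Origin: centre of the underside, z up. A jar like the loose one is fixed in it at y = -50 mm, x = 0; the half towards +y is free.
- carton_tray: Low open bare-metal tray of the same make and size as the jar tray, fixed to the bench: outside 90 mm (its x) by 180 mm (its y), 18 mm tall, walls and floor 4 mm thick. Origin: centre of the underside, z up. A carton like the loose one is fixed in it at y = +45 mm, x = 0, its long side along y; the half towards -y is free.
- tape_roll: Bystander: roll of brown packing tape lying flat, 90 mm diameter, 48 mm tall. Origin: centre of the underside. Not to be moved.
- scanner: Bystander: black and grey hand scanner lying on the bench, about 172 mm long (its x) by 50 mm by 34 mm tall. Origin: underside, 30 mm behind the middle of the black head. Not to be moved.

How it is judged (in metres and radians):
On the way, in this order (a step that is already met when the one before it is completed fails the run):
1. the loose bottle stands released in the shipping box, before the wood block does (x of bottle in the frame of shipping_box between -0.02 and 0.02 m and y of bottle in the frame of shipping_box between -0.068 and 0.068 m and z of bottle in the frame of shipping_box between -0.002 and 0.012 m and angle between bottle's own z axis and vertical below 0.12 rad and contact force between bottle and the fingers below 0.3 N and linear speed of bottle below 0.03 m/s), for 0.2 s.
2. the wood block stands released in the shipping box (x of wood_block in the frame of shipping_box between -0.02 and 0.02 m and y of wood_block in the frame of shipping_box between -0.072 and 0.072 m and z of wood_block in the frame of shipping_box between -0.002 and 0.012 m and angle between wood_block's own z axis and vertical below 0.12 rad and contact force between wood_block and the fingers below 0.3 N and linear speed of wood_block below 0.03 m/s), for 0.2 s.
At the end, for the whole second after the job is handed in: Both bottles and the block stand on the shipping box's floor (within 20 mm of its long centre line), jar and carton on the floors of their trays' free halves (within 35 mm of the long centre line, under 20 mm past the middle); all within 0.12 rad of upright, at rest, let go (all of step 1 and all of step 2 and x of packed_bottle in the frame of shipping_box between -0.02 and 0.02 m and y of packed_bottle in the frame of shipping_box between -0.068 and 0.068 m and z of packed_bottle in the frame of shipping_box between -0.002 and 0.012 m and angle between each of packed_bottle, jar, carton's own z axis and vertical below 0.12 rad and contact force between each of packed_bottle, jar, carton and the fingers below 0.3 N and linear speed of each of packed_bottle, jar, carton below 0.03 m/s and x of jar in the frame of jar_tray between -0.035 and 0.035 m and y of jar in the frame of jar_tray between -0.02 and 0.072 m and z of jar in the frame of jar_tray between -0.002 and 0.012 m and x of carton in the frame of carton_tray between -0.035 and 0.035 m and y of carton in the frame of carton_tray between -0.075 and 0.02 m and z of carton in the frame of carton_tray between -0.002 and 0.012 m); the robot touches nothing.
It fails at once if the packed bottle is knocked over or taken out (tilted over 0.5 rad or raised over 40 mm) (angle between packed_bottle's own z axis and vertical above 0.5 rad or height (world z) of packed_bottle above 0.045 m).
It fails at once if the tape roll is moved more than 30 mm (distance of tape_roll from where it was at the start of the episode above 0.03 m).
It fails at once if the scanner is moved more than 30 mm (distance of scanner from where it was at the start of the episode above 0.03 m).
It also fails if it takes over 115 s, if anything falls off the work surface, if the arm or the gripper's body presses on something with over 40 N, if the wrist force passes 120 N, or if a joint passes its speed limit or range.

### The arm

A 6-joint arm with a two-finger parallel gripper is mounted at the origin on the work surface. World frame = base frame: x ahead of the robot, y to its left, z up, the work surface at z = 0. Lengths are in mm, angles in rad, forces in N, time in s.
With the tool pointing down it reaches from about 400 to 925 mm from the base axis. Payload 3.4 kg.
Tool frame: the origin (TCP) lies between the finger pads; the fingertips stand 17 mm ahead of it and the grasp point (between the pads) lies 2 mm behind it; z points along the fingers, x is the direction in which the jaws open and shut, and the axes are right-handed (so a half turn about z gives the same grasp; the last joint's range is limited). The gripper opens to 85 mm and grips with 20 to 120 N. Pads are 22 mm wide; open, the fingers measure 114 mm over their backs; the gripper's body (76 mm by 85 mm) begins 54 mm behind the grasp point. The pads swing forward as they close: fully open they stand 13 mm farther back than shut.
Start: joints at [-0.073, 0.307, 1.506, -0, 1.328, -0.073], TCP at [575.005, -0.025, 248.305] pointing down, gripper open.
Joint ranges: [-3.12, 3.12], [-1.05, 2.28], [0.14, 2.33], [-1.42, 4.57], [0.1, 2.73], [-2.68, 2.68]. Speed limits (rad/s): [2.57, 2.57, 3.14, 3.14, 3.14, 3.14].

### API

Orientations are given as a 3x3 rotation matrix whose columns are the frame's x, y, z axes.
In Python, from bench import env, effector, status, vision gives the robot as it stands. Calls block until the motion is done:
- env.move_to(position, orientation): joint-space move of the TCP to a pose.
- env.move_l(position, feed=150, rotation=None, f_stop=None): straight line of the TCP; rotation=None keeps the orientation; feed is the mean speed in mm/s. With f_stop (N) it stops when the force on the tool has changed by that much, and returns True; else False.
- env.move_joints(angles): joint-space move.
- effector.ungrasp() and effector.close(f_grip=None): open the fingers fully, or close them until they stop; f_grip is the grip in N (None keeps the last).
- env.wait(seconds).
- env.ik(position, orientation): joint angles nearest the present ones, or None.
- status.get_state(): the state.
- vision.capture(name): name is "scene" or "side" or "wrist"; returns the picture (400x640x3 uint8, red, green, blue); there is no depth.
- vision.camera_params(name): a dict with "intrinsics" (3x3 intrinsics, pixels), "dist_coeffs" ([k1, k2, p1, p2, k3] as OpenCV has them; the pictures are not rectified), "R" (3x3) and "t" (3): a world point X has camera coordinates R X + t; the wrist camera has in their place "tool_from_camera" (4x4, takes a point from camera to tool coordinates, whose origin is the TCP and whose axes are the tool frame's). Camera axes: x right, y down, z forward; pixel columns grow to the right and rows downward; lengths in mm; the calibration is good to about 2 mm. A picture is of the moment at which its call begins: read the wrist's pose just before it. camera_params takes no time and is no camera call.
A pose or a line that the arm cannot do raises env.MotionError and nothing moves.
- env.finish_job(): hands the job in, once; it reports no verdict.
Trained networks look in the newest picture that a camera, given by its name, has taken for a name from the list of things; names that differ only in an ending like _2 or _b are one class to them, and where a whole thing is asked for, a point or a joint stands for the part that bears it (a point fixed in the world has none). Each returns a list of dicts, best first, with "conf" (0 to 1); they miss things now and then, are a little off and sometimes report something else, mostly with a low value. They report only what shows in the picture. A call takes as long as a camera call.
- vision.cut_out(camera, query): "pixels" (400x640 bool, what is visible of it) and "rect" ([left, top, width, height] in pixels, round what is visible of it).
- vision.mark_of(camera, query): "uv" ([column, row] in pixels: a listed point, or the origin of a listed thing).
The state is a dict: "time": time; "joints": joint angles; "joint_velocities": joint speeds; "joint_torque": joint torques, N m; "position": TCP position; "tool_rot": TCP orientation; "contact_force": force on the tool from outside, world axes, zero at the start; "torque": the same for the moment, N m; "finger_gap": finger opening in mm.
Only numpy, scipy, OpenCV 4.12 (cv2) and the standard library are available. Lean on these libraries where they do the work, as an engineer would, in place of code of your own. Each camera call takes 0.05 s, during which the arm holds its last target. There are 200 camera calls.

## Working session

There is one attempt and no reset: what is moved stays moved. The work goes in short steps, each a Python script; the robot and the scene stay as the last script left them, time stands still between calls to the robot, and variables do not carry over. Pictures are saved under pics/ and viewed, about 12 in all and at most 16, crops included, and the job is handed in when it is done.

```bash
ls; mkdir -p pics
python3 - <<'E'
from bench import env, effector, status, vision
import cv2,numpy as np
for n in ["scene","side","wrist"]:
    im=vision.capture(n); cv2.imwrite(f"pics/a_{n}.png",im[:,:,::-1])
    p=vision.camera_params(n); print(n,{k:np.round(v,4).tolist() for k,v in p.items()})
print(status.get_state()['time'])
E
```

```text
pics
scene {'intrinsics': [[489.8421, 0.0, 321.6764], [0.0, 489.8421, 199.3118], [0.0, 0.0, 1.0]], 'dist_coeffs': [-0.1513, 0.0, 0.0, 0.0, 0.0], 'R': [[-0.8719, 0.4897, -0.0078], [0.3164, 0.5509, -0.7723], [-0.3739, -0.6758, -0.6352]], 't': [448.2509, -142.3349, 1820.665]}
side {'intrinsics': [[424.9234, 0.0, 318.0207], [0.0, 424.9234, 193.9045], [0.0, 0.0, 1.0]], 'dist_coeffs': [-0.0736, 0.0, 0.0, 0.0, 0.0], 'R': [[0.8605, -0.5092, 0.0127], [-0.2723, -0.4809, -0.8334], [0.4305, 0.7137, -0.5525]], 't': [-459.1927, 193.3438, 1098.1215]}
wrist {'intrinsics': [[324.9427, 0.0, 318.1205], [0.0, 324.9427, 199.5397], [0.0, 0.0, 1.0]], 'dist_coeffs': [-0.0286, 0.0, 0.0, 0.0, 0.0], 'tool_from_camera': [[1.0, -0.0004, 0.0004, 0.5105], [0.0003, 0.954, 0.2997, -77.7933], [-0.0005, -0.2997, 0.954, -124.701], [0.0, 0.0, 0.0, 1.0]]}
0.15
```

View pics/a_scene.png

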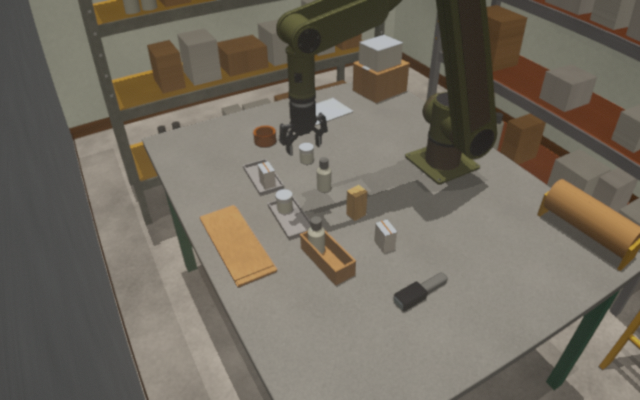

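View pics/a_side.png

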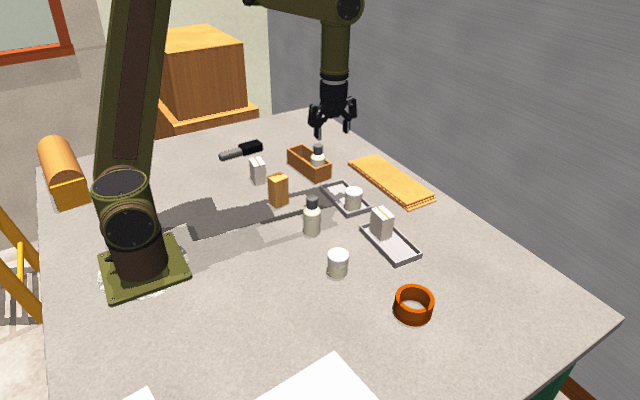

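```bash
cat > h.py <<'E'
from bench import env, effector, status, vision
import cv2,numpy as np
NAMES=["bottle","packed_bottle","jar","carton","wood_block","shipping_box","jar_tray","carton_tray","tape_roll","scanner"]
def cam(n):
    p=vision.camera_params(n); K=np.array(p["intrinsics"]);d=np.array(p["dist_coeffs"])
    if n=="wrist":
        s=status.get_state(); T=np.eye(4); T[:3,:3]=s["tool_rot"]; T[:3,3]=s["position"]
        M=np.linalg.inv(T@np.array(p["tool_from_camera"])); return K,d,M[:3,:3],M[:3,3]
    return K,d,np.array(p["R"]),np.array(p["t"])
def ray(c,uv,z):
    K,d,R,t=c
    u=cv2.undistortPoints(np.array(uv,float).reshape(-1,1,2),K,d).reshape(-1,2)
    D=np.c_[u,np.ones(len(u))]@R; o=-R.T@t
    return o+D*((z-o[2])/D[:,2])[:,None]
def proj(c,X):
    K,d,R,t=c; return cv2.projectPoints(np.array(X,float).reshape(-1,1,3),cv2.Rodrigues(R)[0],t,K,d)[0].reshape(-1,2)
E
python3 - <<'E'
from h import *
for n in ["scene","side"]:
    c=cam(n)
    for q in NAMES:
        for m in vision.mark_of(n,q)[:3]:
            print(n,q,round(m["conf"],2),np.round(m["uv"]),np.round(ray(c,m["uv"],0)[0,:2]))
E
```

```text
scene bottle 0.92 [324. 187.] [456. -84.]
scene packed_bottle 0.79 [315. 251.] [633. 174.]
scene jar 0.77 [304. 159.] [ 438. -269.]
scene carton 0.7 [385. 248.] [447. 268.]
scene wood_block 0.66 [356. 216.] [445. 101.]
scene wood_block 0.55 [327. 264.] [630. 239.]
scene wood_block 0.47 [265. 138.] [ 505. -476.]
scene shipping_box 0.59 [326. 267.] [640. 246.]
scene shipping_box 0.2 [262. 180.] [ 631. -230.]
scene jar_tray 0.78 [292. 220.] [632.  19.]
scene jar_tray 0.44 [264. 140.] [ 514. -468.]
scene carton_tray 0.86 [263. 179.] [ 623. -234.]
scene tape_roll 0.87 [265. 141.] [ 515. -461.]
scene tape_roll 0.33 [321. 189.] [471. -79.]
scene scanner 0.58 [418. 294.] [471. 463.]
scene scanner 0.26 [266. 139.] [ 505. -471.]
side bottle 0.71 [311. 229.] [465. -76.]
side packed_bottle 0.5 [314. 173.] [632. 196.]
side packed_bottle 0.17 [412. 314.] [ 509. -470.]
side jar 0.92 [336. 274.] [ 429. -268.]
side carton 0.7 [257. 180.] [438. 252.]
side carton 0.43 [308. 168.] [634. 240.]
side wood_block 0.88 [279. 201.] [448. 100.]
side wood_block 0.63 [247. 156.] [476. 435.]
side shipping_box 0.64 [308. 169.] [631. 234.]
side jar_tray 0.8 [344. 198.] [638.  12.]
side carton_tray 0.56 [386. 244.] [ 613. -239.]
side tape_roll 0.57 [414. 314.] [ 514. -473.]
side scanner 0.63 [247. 154.] [483. 450.]
```

```bash
cat >> h.py <<'E'
from scipy.optimize import minimize
def circ(r,z): a=np.linspace(0,2*np.pi,24,endpoint=False); return np.c_[r*np.cos(a),r*np.sin(a),0*a+z]
def boxp(x,y,z): return np.array([[i*x/2,j*y/2,k*z] for i in(-1,1) for j in(-1,1) for k in(0,1)])
BOT=np.r_[circ(25,0),circ(25,75),circ(16,88),circ(16,120)]
SH=dict(bottle=BOT,packed_bottle=BOT,jar=np.r_[circ(26,0),circ(27,44),circ(27,62)],carton=boxp(40,60,75),wood_block=boxp(50,44,100),
 shipping_box=boxp(70,180,60),jar_tray=boxp(90,180,18),carton_tray=boxp(90,180,18))
def hullmask(p):
    m=np.zeros((400,640),np.uint8); h=cv2.convexHull(np.float32(p)); cv2.fillConvexPoly(m,np.int32(np.round(h*16)),1,shift=4); return m>0
def place(q,p): 
    c,s=np.cos(p[2]),np.sin(p[2]); R=np.array([[c,-s,0],[s,c,0],[0,0,1]]); return SH[q]@R.T+[p[0],p[1],p[3] if len(p)>3 else 0]
def fit(c,q,pix,p0,z=0):
    pix=cv2.morphologyEx(pix.astype(np.uint8),cv2.MORPH_OPEN,np.ones((3,3)))
    ys,xs=np.nonzero(pix); M=hullmask(np.c_[xs,ys])
    def cost(p):
        H=hullmask(proj(c,place(q,[*p[:2],p[2]/100,z]))); return 1-(H&M).sum()/max(1,(H|M).sum())
    best=None
    for yaw in ([0] if q in("bottle","packed_bottle","jar") else np.arange(0,180,20)):
        x0=np.array([p0[0],p0[1],np.radians(yaw)*100])
        r=minimize(cost,x0,method="Nelder-Mead",options=dict(initial_simplex=x0+np.array([[0,0,0],[15,0,0],[0,15,0],[0,0,15]]),xatol=.2,fatol=1e-4,maxiter=150))
        if best is None or r.fun<best.fun: best=r
    return [best.x[0],best.x[1],np.degrees(best.x[2]/100)%180],1-best.fun
DOWN=np.array(status.get_state()["tool_rot"])
def snap(name,f=None):
    c=cam(name); im=vision.capture(name)
    if f: cv2.imwrite(f"pics/{f}.png",im[:,:,::-1])
    return c,im
def Rz(a): # tool down, jaws opening along world angle a (deg)
    c,s=np.cos(np.radians(a)),np.sin(np.radians(a)); return np.array([[c,s,0],[s,-c,0],[0,0,-1]])
E
python3 - <<'E'
from h import *
print(np.round(DOWN,3).tolist())
P0=dict(bottle=(460,-80),packed_bottle=(632,185),jar=(433,-268),carton=(442,260),wood_block=(447,100),shipping_box=(635,238),jar_tray=(635,15),carton_tray=(618,-236))
for k,(x,y) in enumerate([(500,150),(500,-150)]):
    R=Rz(0) if DOWN[0,0]>0 else Rz(180)
    R=Rz(90) # camera behind tool y axis
    for a in (90,-90,0,180):
        j=env.ik([x,y,350],Rz(a))
        print(a,None if j is None else np.round(j,2))
E
```

```text
[[1.0, -0.0, 0.0], [-0.0, -1.0, -0.0], [0.0, 0.0, -1.0]]
90 [ 0.21  0.17  1.44 -0.    1.53 -1.36]
-90 [ 0.21  0.17  1.44 -0.    1.53  1.78]
0 [ 0.21  0.17  1.44 -0.    1.53  0.21]
180 None
90 [-0.37  0.17  1.44 -0.    1.53 -1.94]
-90 [-0.37  0.17  1.44 -0.    1.53  1.2 ]
0 [-0.37  0.17  1.44 -0.    1.53 -0.37]
180 None
```

View pics/a_wrist.png

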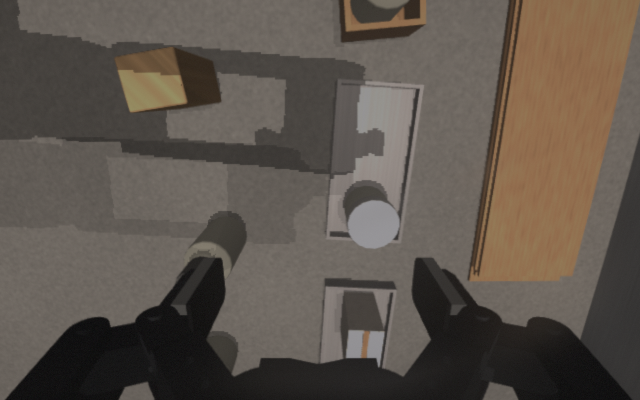

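Run:
```python
from h import *
import json
P0=dict(bottle=(460,-80),packed_bottle=(632,185),jar=(433,-268),carton=(442,260),wood_block=(447,100),shipping_box=(635,238),jar_tray=(635,15),carton_tray=(618,-236))
c=cam("wrist"); 
V=[((540,50,330),["packed_bottle","carton","wood_block","shipping_box","jar_tray"]),((540,-350,330),["jar","bottle","carton_tray","jar_tray"])]
for k,(p,qs) in enumerate(V):
    env.move_to(p,Rz(0)); env.wait(.3)
    c,im=snap("wrist"); im=im.copy()
    for q in qs:
        L=vision.cut_out("wrist",q)
        z=5 if q=="packed_bottle" else 0
        for m in L[:3]:
            pix=m["pixels"]; ys,xs=np.nonzero(pix)
            ctr=ray(c,[xs.mean(),ys.mean()],30)[0]
            d=np.hypot(*(ctr[:2]-P0[q])); 
            if d>90: print(q,"skip",round(m["conf"],2),np.round(ctr)); continue
            f,i=fit(c,q,pix,P0[q],z); print(k,q,round(m["conf"],2),np.round(f,1),"iou",round(i,3))
            h=cv2.convexHull(np.float32(proj(c,place(q,[f[0],f[1],np.radians(f[2]),z]))))
            cv2.polylines(im,[np.int32(h)],True,(255,0,0)); break
    cv2.imwrite(f"pics/b{k}.png",im[:,:,::-1])
print(status.get_state()["time"])
```

```text
0 packed_bottle 0.67 [630.2 171.3   2.2] iou 0.955
0 carton 0.94 [440.5 254.7 175.7] iou 0.982
0 wood_block 0.94 [441.   92.6   9.1] iou 0.962
0 shipping_box 0.75 [625.5 226.5   4.8] iou 0.99
0 jar_tray 0.94 [633.3   5.4 176.5] iou 0.968
1 jar 0.94 [ 435.1 -262.   175.4] iou 0.939
1 carton_tray 0.6 [ 622.9 -238.5  176.6] iou 0.986
4.275
```

```bash
python3 -c "
import cv2,numpy as np
cv2.imwrite('pics/b.png',np.vstack([cv2.imread('pics/b0.png')[:300],cv2.imread('pics/b1.png')[:300]]))"
```

```text
(no output)
```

View pics/b.png

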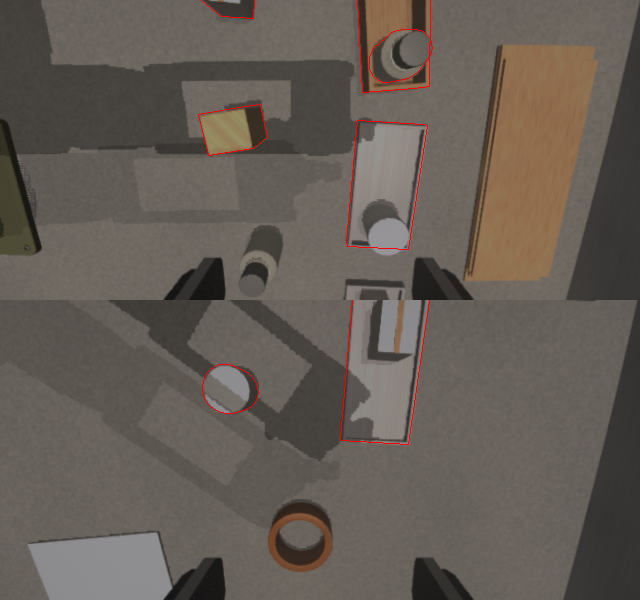

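Run:
```python
from h import *
P0=dict(bottle=(460,-80),packed_bottle=(632,180),jar=(433,-268),carton=(440,255),wood_block=(441,93),shipping_box=(630,232),jar_tray=(633,5),carton_tray=(622,-238))
V=[((520,-210,330),["bottle","carton_tray","jar_tray"]),((540,130,330),["packed_bottle","carton","shipping_box","wood_block"])]
ims=[]
for k,(p,qs) in enumerate(V):
    env.move_to(p,Rz(0)); env.wait(.3)
    c,im=snap("wrist"); im=im.copy()
    for q in qs:
        L=vision.cut_out("wrist",q)
        z=5 if q=="packed_bottle" else 0
        for m in L[:3]:
            pix=m["pixels"]; ys,xs=np.nonzero(pix)
            ctr=ray(c,[xs.mean(),ys.mean()],30)[0]
            if np.hypot(*(ctr[:2]-P0[q]))>90: print(q,"skip",round(m["conf"],2),np.round(ctr)); continue
            f,i=fit(c,q,pix,P0[q],z); print(k,q,round(m["conf"],2),np.round(f,1),"iou",round(i,3))
            h=cv2.convexHull(np.float32(proj(c,place(q,[f[0],f[1],np.radians(f[2]),z]))))
            cv2.polylines(im,[np.int32(h)],True,(255,0,0)); break
        for m in vision.mark_of("wrist",q)[:1]: print("   mark",np.round(ray(c,m["uv"],z)[0,:2],1))
    ims.append(im[:300])
cv2.imwrite(f"pics/c.png",np.vstack(ims)[:,:,::-1])
```

```text
0 bottle 0.64 [461.3 -85.5   7.9] iou 0.985
   mark [459.9 -87.6]
carton_tray skip 0.7 [ 433. -265.   30.]
0 carton_tray 0.69 [ 623.5 -238.7  177.1] iou 0.988
   mark [ 622. -239.]
0 jar_tray 0.69 [634.    4.3 176.6] iou 0.992
1 packed_bottle 0.79 [630.  172.   10.2] iou 0.945
   mark [627.6 175.1]
1 carton 0.74 [441.5 254.  174.6] iou 0.987
   mark [639.1   4.6]
1 shipping_box 0.84 [625.4 226.9   5.4] iou 0.989
   mark [623.3 225.7]
1 wood_block 0.88 [441.3  92.7   9.2] iou 0.979
   mark [442.7  89.7]
```

View pics/c.png

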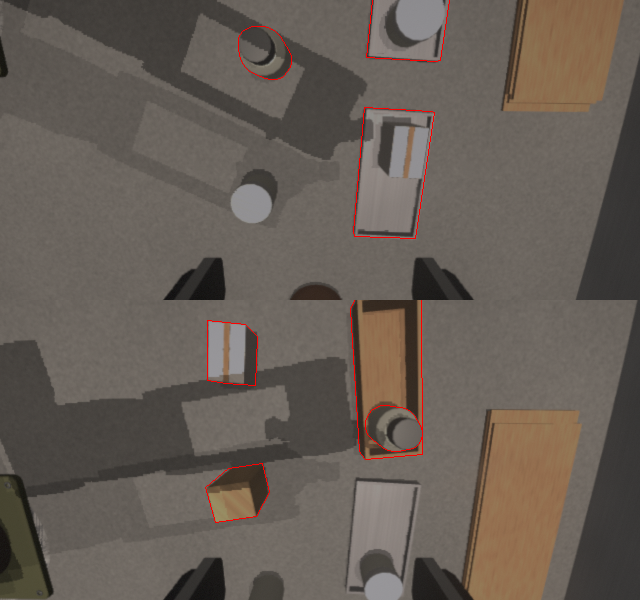

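```bash
cat >> h.py <<'E'
def loc(b,x,y):
    a=np.radians(b[2]); return [b[0]+x*np.cos(a)-y*np.sin(a), b[1]+x*np.sin(a)+y*np.cos(a)]
BOX=(625.5,226.7,5.2); JT=(633.7,4.8,-3.4); CT=(623.3,-238.6,-3.1)
def pick(xy,yaw,z,f=40,zt=280):
    effector.ungrasp()
    env.move_to([*xy,zt],Rz(yaw)); env.move_l([*xy,z+40],250); hit=env.move_l([*xy,z],80,f_stop=15)
    effector.close(f); g=status.get_state()["finger_gap"]; env.move_l([*xy,zt],200)
    print("pick hit",hit,"gap",round(g,1),round(status.get_state()["finger_gap"],1),"F",np.round(status.get_state()["contact_force"],1))
def put(xy,yaw,z,zt=280,zm=60):
    env.move_to([*xy,zt],Rz(yaw)); env.move_l([*xy,z+zm],250); env.move_l([*xy,z+6],100)
    hit=env.move_l([*xy,z-4],20,f_stop=4); p=status.get_state()["position"]; print("put hit",hit,np.round(p,1),"target z",z)
    env.wait(.2); effector.ungrasp(); env.wait(.2); env.move_l([*xy,zt],200); print("t",status.get_state()["time"])
E
python3 - <<'E'
from h import *
pick((461.2,-85.5),5.2,106)
c,im=snap("wrist","d0")
E
```

```text
pick hit False gap 31.0 31.3 F [-0.   0.7 -1.9]
```

View pics/d0.png

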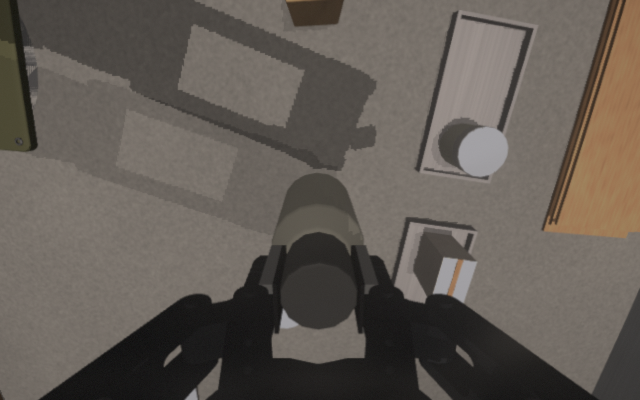

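The bottle is held by its cap and upright, with the jaws either side of column 320.

Run:
```python
from h import *
put(loc(BOX,0,1),5.2,111)
env.move_to([540,130,330],Rz(0)); env.wait(.3)
c,im=snap("wrist","e0")
for q in ["packed_bottle","bottle","wood_block"]:
    for m in vision.cut_out("wrist",q)[:2]:
        ys,xs=np.nonzero(m["pixels"]); z=0 if q=="wood_block" else 5
        p0=ray(c,[xs.mean(),ys.mean()],60)[0]
        print(q,round(m["conf"],2),*fit(c,q,m["pixels"],p0[:2],z))
```

```text
put hit True [625.4 227.8 111.1] target z 111
t 16.6417
packed_bottle 0.77 [np.float64(629.3231835583322), np.float64(172.49416524815825), np.float64(178.43164189126873)] 0.9161505478799429
bottle 0.9 [np.float64(625.1084573394221), np.float64(228.78961041498502), np.float64(5.190220887370731)] 0.9609477841158403
bottle 0.25 [np.float64(447.611192691765), np.float64(256.5805390751533), np.float64(0.41053653467025913)] 0.7029733009708737
wood_block 0.66 [np.float64(440.9653419654005), np.float64(92.11945172653546), np.float64(11.37199421594652)] 0.9474982381959126
```

View pics/e0.png

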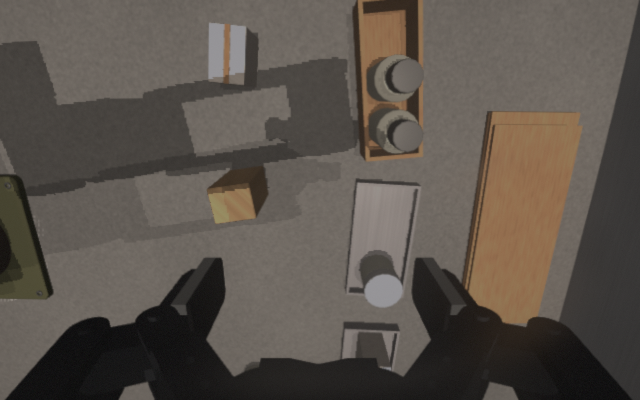

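Run:
```python
from h import *
pick((441.2,92.6),9.2,84)
c,im=snap("wrist","f0")
put(loc(BOX,0,57),5.2,89)
env.move_to([540,130,330],Rz(0)); env.wait(.3)
c,im=snap("wrist","f1")
for q in ["wood_block","bottle","packed_bottle","carton"]:
    for m in vision.cut_out("wrist",q)[:1]:
        ys,xs=np.nonzero(m["pixels"]); z=0 if q=="carton" else 5
        p0=ray(c,[xs.mean(),ys.mean()],60)[0]
        print(q,round(m["conf"],2),*fit(c,q,m["pixels"],p0[:2],z))
a,b=cv2.imread("pics/f0.png"),cv2.imread("pics/f1.png")
cv2.imwrite("pics/f.png",np.vstack([a[100:],b[:250]]))
```

```text
pick hit False gap 50.0 49.5 F [-0.5  0.3  0.2]
put hit True [620.5 283.6  89.3] target z 89
t 26.2833
wood_block 0.68 [np.float64(621.3718228953571), np.float64(286.5192502275966), np.float64(94.30505160938644)] 0.9800995024875622
bottle 0.73 [np.float64(625.0665495861317), np.float64(228.43629988841482), np.float64(4.169347054206786)] 0.933069132540731
packed_bottle 0.84 [np.float64(629.6998385453767), np.float64(171.914092488853), np.float64(179.41643091196948)] 0.9277566539923955
carton 0.59 [np.float64(441.2050932319552), np.float64(253.429472117114), np.float64(174.655588434158)] 0.9726118904475618
```

View pics/f.png

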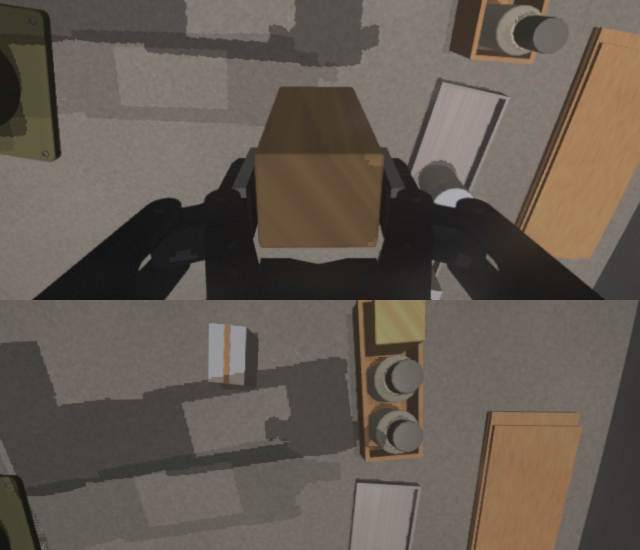

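The block went down to the box floor next to the two upright bottles. Next are the carton and the jar.

Run:
```python
from h import *
pick((441.3,253.8),-5.3,52,30)
put(loc(CT,0,-42),-3.1,56)
pick((434.6,-262),-3.4,46,30)
put(loc(JT,0,40),-3.4,50)
ims=[]
for k,(p,qs) in enumerate([((520,-210,330),["carton"]),((540,10,330),["jar"]),((560,190,330),["bottle","packed_bottle","wood_block"])]):
    env.move_to(p,Rz(0)); env.wait(.3)
    c,im=snap("wrist"); ims.append(im[:280])
    for q in qs:
        for m in vision.cut_out("wrist",q)[:2]:
            ys,xs=np.nonzero(m["pixels"]); z=4 if q in("jar","carton") else 5
            p0=ray(c,[xs.mean(),ys.mean()],40)[0]
            f,i=fit(c,q,m["pixels"],p0[:2],z); print(q,round(m["conf"],2),np.round(f,1),round(i,3))
print(status.get_state()["time"],loc(CT,0,-42),loc(JT,0,40))
v=np.vstack(ims)[:,:,::-1]; cv2.imwrite("pics/g.png",cv2.resize(v,None,fx=.71,fy=.71))
```

```text
pick hit False gap 39.9 39.7 F [-0.9 -2.5 -1.2]
put hit True [ 621.4 -280.9   56.3] target z 56
t 37.9417
pick hit False gap 53.2 53.2 F [ 0.5 -0.1 -0.8]
put hit True [636.8  44.8  50.8] target z 50
t 47.6333
carton 0.97 [ 622.1 -281.4  179.7] 0.958
jar 0.7 [635.8  45.5   8.6] 0.94
jar 0.34 [634.  174.7   4.6] 0.946
bottle 0.59 [625.1 229.3   4.9] 0.949
packed_bottle 0.68 [629.4 173.3   4.3] 0.897
packed_bottle 0.38 [ 643.4 -158.7   13.2] 0.24
wood_block 0.72 [619.6 283.6   4.6] 0.967
51.6667 [np.float64(621.0286898546394), np.float64(-280.53854015370086)] [np.float64(636.0722549430385), np.float64(44.72959311695061)]
```

View pics/g.png

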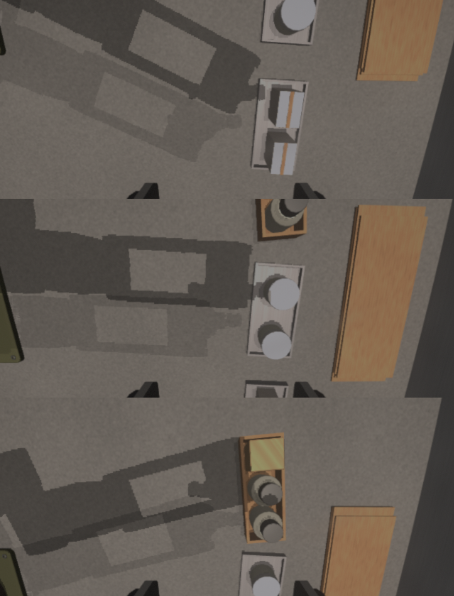

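```bash
python3 -c "
from bench import env
env.finish_job()"
```

```text
the job is handed in; nothing more can be done
```

I did the placements in the required order and handed the job in at about 52 s on the robot clock. `finish_job` gives no verdict, so the result below rests on my own checks.

- **Order and picks:** I placed the bottle in the shipping box first, then the wood block in the gap at its +y end. The carton and then the jar went into the free halves of their trays. Each grasp worked first time. Each descent ended in contact within 1 mm of the expected floor height.
- **Last camera check:** All five items, including the packed bottle, stand upright in place. Each of the four I placed is within about 2 mm of its target, and the packed bottle is within about 2 mm of where it started.
- **Readings that disagreed:**
  - One earlier fit put the block's orientation 90° out. The last fit agrees with the box, at 4.6° against 5.2°.
  - Two low-confidence detections, a "jar" and a "packed_bottle", were false, going by the picture.
- **Not re-checked:** I did not measure the tape roll or the scanner again at the end. The arm did not work near either of them.

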